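# Swing the heavy carrier with the robot car to its station

## Task

Swing the heavy carrier round until the robot car stands over the yellow mark on the mat, bring it to a full stop, see it stay at rest there for two seconds, then leave it with the gripper clear. Push only the upright side of the orange sprung bumper with closed fingers, from either side, and do not touch the car, the beam or the bumper's top. Go gently (under 0.7 rad/s and 12 N), keep off the end stops, and leave the other things on the bench where they are.

Things in the scene. Friction and masses are not known exactly. Their poses are not given: they have to be found in the camera images.
- carrier (a joint): Swing angle q, rad. At 0 the beam points from the pillar to the robot (-x); positive is counter-clockwise from above, the car goes to -y. Pillar to car: (-cos q, -sin q). End stops at -1.0 and 1.0. It coasts: inertia about the pillar 0.55 kg m2 nominal (true one up to a third off), drag 0.02 N m s/rad, dry friction 0.002 N m. Starts at rest, q -0.7 to -0.5.
- beam: Blue beam 100 mm wide, top at z = 0.095, with the robot car fixed on its end; not to be touched. Origin at table height right under the car, 340 mm from the pillar axis; its +x axis points along the beam to the pillar. Deck and car: z = 0.127 to 0.155, 150 mm along the beam, 33 mm to each side of point car; red pointer at the free end.
- car (a point): Centre of the robot car's deck, z = 0.13, on the beam, 340 mm from the axis of the steel pillar (70 mm across, 135 mm tall, bolted to the table, with two black rubber end stops; its place varies between starts). The pillar axis lies at the car's x + 0.34 cos q, y + 0.34 sin q.
- bumper_mid (a point): Centre of the top (z = 0.125) of the orange bumper drum. At rest it is right under point car. Push the side wall with closed fingers pointing down, fingertips at about z = 0.08 to 0.10.
- bumper: Orange upright drum under the car, 150 mm diameter, z = 0.02 to 0.125, 0.4 kg; origin at table height on the drum's axis, +x to the pillar. It yields about the pillar against the beam, up to 0.09 rad (31 mm) each way, on centring springs: 13.9 N m/rad, i.e. 120 N/m at the drum, damping only 0.30 N m s/rad, so the carrier bounces back from an obstacle.
- mark (a point): Centre of the yellow ring on the mat, z = 0: ring 166 to 190 mm across, with yellow lines inwards to the pillar and outwards. 340 mm from the pillar axis, at a swing angle of 0.2 to 0.55. The car has to stop over this point.
- driver: screwdriver lying on the table; origin at the centre of its underside; leave alone, out of the carrier's path.
- wheel: black wheel lying flat, 68 mm across, 25 mm tall; origin at the centre of its underside; leave alone, out of the carrier's path.
- board: small green circuit board, 85 x 56 mm; origin at the centre of its underside; leave alone, out of the carrier's path.

How it is judged:
On the way:
1. the car stands over the yellow mark and stays at rest there for 1.5 s (horizontal distance between car and mark below 0.03 m and velocity of joint carrier between -0.04 and 0.04 rad/s), for 1.5 s.
At the end, for the whole second after the job is handed in: The robot car's centre is within 30 mm (horizontally) of the centre of the yellow mark, the carrier swings slower than 0.03 rad/s (about 10 mm/s at the car), and nothing touches it (horizontal distance between car and mark below 0.03 m and velocity of joint carrier between -0.03 and 0.03 rad/s and contact force between the fingers and bumper below 0.1 N).
It fails at once if the carrier swings faster than 0.8 rad/s or runs to an end stop (beyond 0.95 rad) (velocity of joint carrier above 0.8 rad/s or velocity of joint carrier below -0.8 rad/s or value of joint carrier above 0.95 rad or value of joint carrier below -0.95 rad).
It fails at once if the bumper is pushed with more than 15 N (contact force between any of the fingers, the arm and bumper above 15 N).
It fails at once if the robot touches the beam or the car (contact force between any of the fingers, the arm and beam above 1 N).
It fails at once if the bumper is pressed or dragged from its top (contact force between the fingers and bumper above 1 N and height (world z) of the grasp point above 0.138 m).
It fails at once if another thing on the bench is moved by more than 20 mm (distance of any of driver, wheel, board from where it was at the start of the episode above 0.02 m).
It also fails if it takes over 38 s, if anything falls off the work surface, if the arm or the gripper's body presses on something with over 40 N, if the wrist force passes 120 N, or if a joint passes its speed limit or range.

## Robot

A 7-joint arm with a two-finger parallel gripper is mounted at the origin on the work surface. World frame = base frame: x ahead of the robot, y to its left, z up, the work surface at z = 0. Lengths are in m, angles in rad, forces in N, time in s.
With the tool pointing down it reaches from about 0.4 to 0.85 m from the base axis. Payload 10.4 kg.
Tool frame: the origin (TCP) lies midway between the tips of the shut fingers; the grasp point (between the pads) lies r.grip_point_offset behind it (r.grip_point_offset is the distance from the TCP to the grasp point, in m); z points along the fingers, y is the line along which they close (so a half turn about z gives the same grasp; the last joint's range is limited). The gripper opens to 87 mm and grips with 3 to 60 N. Pads are 19 mm wide; open, the fingers measure 117 mm over their backs; the gripper's body (75 mm by 190 mm) begins 51 mm behind the grasp point.
Start: joints at [1.141, 0.332, -0.065, 1.46, 0.022, 1.35, -0.088], TCP at [0.247, -0.574, 0.223] pointing down, gripper open.
Joint ranges: [-2.6, 2.6], [-0.5, 2.12], [-1.47, 1.34], [0.16, 2.42], [-1.27, 4.41], [0.06, 2.06], [-2.6, 2.6]. Speed limits (rad/s): [2.22, 2.22, 2.79, 2.79, 3.14, 3.14, 3.14].

## Interface

Orientations are given as a unit quaternion [x, y, z, w].
In Python, from bench import r gives the robot as it stands.
- The arm moves only by the tool play_rows, never from a script. Its arguments are lists of equal length, an entry for each row: "claw": the closure, from 0 (fully open) to 1 (shut); "delta_pos": the shift along the tool's x, y, z scaled (see below), a list of three; "delta_rot": the turn, a rotation vector about the tool's x, y, z scaled (see below), a list of three. A call has 1 to 8 rows; each row shifts and turns the commanded pose from where the row before left it, along the tool's axes as they then stand; what a row does not reach is not made up. The controller multiplies each number of a shift by 200 mm and each number of a turn by pi rad. A row lasts 1/10 s, in which the tool goes at most 50 mm and 8.59 degrees, less where a joint would pass 70% of its speed; a pose out of reach is approached as far as the arm can. A call with a number of a shift or a turn outside -1 to 1 is refused whole. A call with a gripper value outside its range is refused whole. The fingers move at their own pace and stop on an object; "squeeze" is the grip in N (left out, the last holds). Time passes only in rows, so rows that do not move let the fingers close. It gives the time, the measured TCP pose, the force, the opening and the grip force at its end, in the units of the state.
- r.read_state(): the state, without advancing time (a new reading comes with each control period).
- r.camera(name): name is "scene" or "side" or "wrist"; returns a dict with "pixels" (384x512x3 uint8, red, green, blue), "camera_matrix" (3x3 intrinsics, pixels), "cam_to_world" (4x4, takes a point from camera to world coordinates); the wrist camera has in their place "hand_eye" (4x4, takes a point from camera to tool coordinates, whose origin is the TCP and whose axes are the flange's). Camera axes: x right, y up, looking along -z (the intrinsics and any distortion apply to the point x, -y, -z); pixel columns grow to the right and rows downward; lengths in m; the calibration is good to about 2 mm. The wrist camera is an equidistant fisheye: a pixel r from the principal point sees the ray r / f radians off the axis. A picture is of the moment at which its call begins: read the wrist's pose just before it. There is no depth.
- r.close_job(): hands the job in; it is judged then, once.
The state is a dict: "time": time; "joint_positions": joint angles; "joint_vel": joint speeds; "joint_torque": joint torques, N m; "ee_pos": TCP position; "eef_rot": TCP orientation; "ft_force": force on the tool from outside, world axes, zero at the start; "torque": the same for the moment, N m; "width": finger opening in m; "grip_force": force on a finger pad.
Only numpy, scipy, OpenCV 4.12 (cv2) and the standard library are available. Lean on these libraries where they do the work, as an engineer would, in place of code of your own. Each camera call takes 0.05 s, during which the arm holds its last target. There are 200 camera calls.

## Working session

There is one attempt and no reset: what is moved stays moved. The work goes in short steps, Python scripts to look and compute and a tool call to move; the robot and the scene stay as the last step left them, time stands still between calls to the robot, and variables do not carry over. Pictures are saved under pics/ and viewed, at most 10 in all, crops included, and the job is handed in when it is done.

Besides the shell and the picture viewer there is one more tool, called after "Call:" as name(argument=value, ...), one argument or row to a line, values as JSON. play_rows: Moves the arm, as the interface text tells. Shifts and turns lie within -1 to 1; 1 stands for 200 mm of shift or pi rad of turn. Its arguments: {"type":"object","properties":{"claw":{"type":"array"},"delta_pos":{"type":"array"},"delta_rot":{"type":"array"},"squeeze":{"type":"number"}},"required":["claw","delta_pos","delta_rot"]}

```bash
mkdir -p pics; ls; python3 - <<'E'
from bench import r
import cv2,numpy as np
s=r.read_state();print({k:np.round(v,3) for k,v in s.items()},r.grip_point_offset)
ims=[]
for n in("scene","side"):
    c=r.camera(n);cv2.imwrite(f"pics/{n}0.png",c["pixels"][:,:,::-1]);np.savez(f"{n}0.npz",**c)
    print(n,np.round(c["camera_matrix"],1).tolist(),np.round(c["cam_to_world"],3).tolist(),c.keys())
E
```

```text
pics
{'time': np.float64(0.0), 'joint_positions': array([ 1.141,  0.333, -0.065,  1.461,  0.022,  1.35 , -0.088]), 'joint_vel': array([-0.001,  0.   ,  0.   ,  0.001,  0.002,  0.002,  0.002]), 'joint_torque': array([ 0.0000e+00, -6.2327e+01,  2.4000e-02, -3.8990e+01, -6.1000e-02,
        4.0000e-02,  0.0000e+00]), 'ee_pos': array([ 0.247, -0.574,  0.222]), 'eef_rot': array([ 0.979,  0.202, -0.   , -0.001]), 'ft_force': array([-0.263, -0.064, -0.804]), 'torque': array([-0.006,  0.004, -0.012]), 'grip_force': np.float64(0.0), 'width': np.float64(0.087)} 0.0187
scene [[415.0, 0.0, 253.9], [0.0, 415.0, 193.3], [0.0, 0.0, 1.0]] [[-0.795, -0.525, 0.306, 1.108], [0.607, -0.692, 0.391, 0.571], [0.007, 0.496, 0.868, 1.416], [0.0, 0.0, 0.0, 1.0]] dict_keys(['pixels', 'camera_matrix', 'cam_to_world'])
side [[370.2, 0.0, 251.7], [0.0, 370.2, 191.7], [0.0, 0.0, 1.0]] [[0.987, 0.108, -0.12, 0.518], [-0.161, 0.595, -0.788, -0.864], [-0.013, 0.797, 0.604, 0.754], [0.0, 0.0, 0.0, 1.0]] dict_keys(['pixels', 'camera_matrix', 'cam_to_world'])
```

View pics/scene0.png

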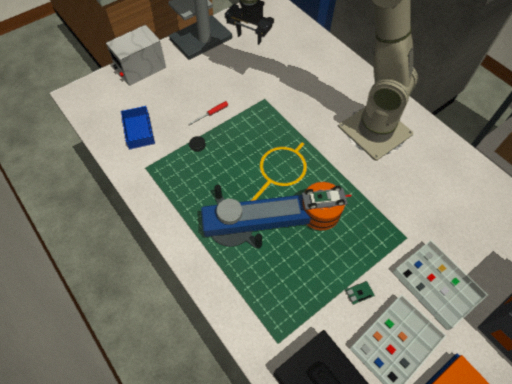

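View pics/side0.png

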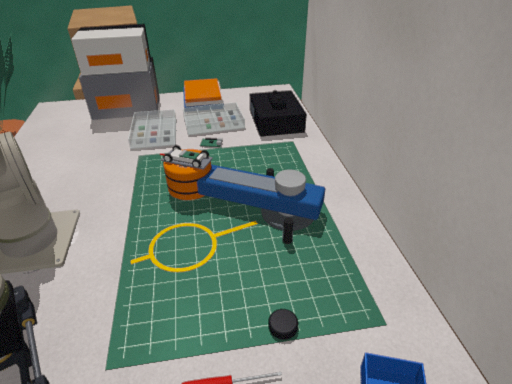

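The scene view shows the ring near (284,166), the pillar near (230,210) and the car and drum near (325,203). In the side view they are at (183,247), (290,182) and (187,170). Next I measure them.

```bash
cat > h.py <<'E'
import numpy as np,cv2
from scipy.optimize import least_squares
def ray(c,uv):
    K=c["camera_matrix"];T=c["cam_to_world"];uv=np.atleast_2d(uv).astype(float)
    d=np.c_[(uv[:,0]-K[0,2])/K[0,0],-(uv[:,1]-K[1,2])/K[1,1],-np.ones(len(uv))]@T[:3,:3].T
    return T[:3,3],d
def plane(c,uv,z):
    o,d=ray(c,uv);return (o+d*((z-o[2])/d[:,2])[:,None])[:,:2]
def mask(c,lo,hi):
    return cv2.inRange(cv2.cvtColor(c["pixels"],cv2.COLOR_RGB2HSV),np.array(lo),np.array(hi))
def pts(m): v,u=np.nonzero(m);return np.c_[u,v]
def big(m):
    n,l,s,_=cv2.connectedComponentsWithStats(m);return (l==1+np.argmax(s[1:,4])).astype(np.uint8)*255
ORANGE=((3,170,120),(16,255,255))
def project(c,p):
    K=c["camera_matrix"];T=c["cam_to_world"];q=(np.atleast_2d(p)-T[:3,3])@T[:3,:3]
    return np.c_[K[0,2]+K[0,0]*q[:,0]/-q[:,2],K[1,2]+K[1,1]*q[:,1]/q[:,2]]
E
python3 - <<'E'
from h import *
for n in("scene","side"):
    c=dict(np.load(n+"0.npz"))
    m=big(mask(c,(20,150,120),(32,255,255)))
    p=plane(c,pts(m),0.)
    x0=np.median(p,0)
    for _ in range(5):
        d=np.hypot(*(p-x0).T);k=abs(d-.089)<(.03 if _<2 else .01)
        x0=least_squares(lambda x:np.hypot(*(p[k]-x).T)-.089,x0).x
    d=np.hypot(*(p-x0).T);far=p[(d>.105)]-x0
    w,v=np.linalg.eigh(far.T@far);L=v[:,1]*np.sign(v[0,1])
    print(n,"mark",x0,k.sum(),"lineang q",np.arctan2(L[1],L[0]),"pillar pred",x0+.34*L)
    o=big(mask(c,*ORANGE));u=pts(o);print(" orange",u.min(0),u.max(0),len(u))
    b=(40,50,200,130) if n=="side" else (190,170,170,80)
    b=(150,135,190,110) if n=="side" else (190,175,170,80)
    im=c["pixels"][b[1]:b[1]+b[3],b[0]:b[0]+b[2],::-1]
    im=cv2.resize(im,None,fx=4,fy=4,interpolation=cv2.INTER_CUBIC);cv2.imwrite(f"pics/{n}_crop.png",im)
E
```

```text
scene mark [ 0.4356707  -0.09937609] 418 lineang q 0.26568909098629917 pillar pred [ 0.76374071 -0.01010085]
 orange [433 356] [488 383] 828
side mark [ 0.43408215 -0.09421128] 662 lineang q 0.2683953664514478 pillar pred [ 0.76190936 -0.00404852]
 orange [184  79] [220 101] 663
```

View pics/scene_crop.png

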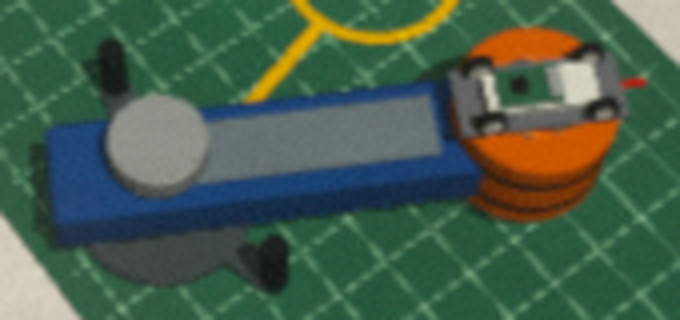

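View pics/side_crop.png

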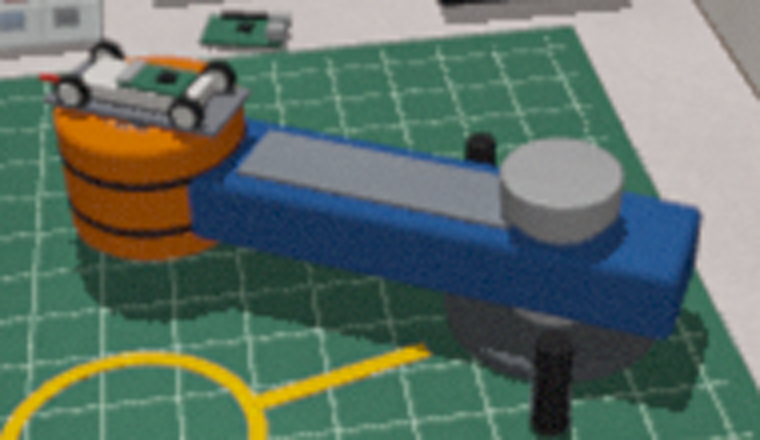

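The scene crop puts the pillar top near (158,140), the deck centre near (539,96) and the drum-top centre near (537,104). The side crop puts the pillar top near (562,178). Dividing by 4 and adding the crop offset gives full-image pixels.

```bash
cat >> h.py <<'E'
def drum(c,centre,rad=45):
    """top rim circle (z=.125): far-side silhouette of the orange drum, fitted with r=75 mm"""
    m=mask(c,*ORANGE);k=np.zeros_like(m);cv2.circle(k,tuple(int(a) for a in centre),rad,255,-1)
    m=big(m&k);ct=max(cv2.findContours(m,cv2.RETR_EXTERNAL,cv2.CHAIN_APPROX_NONE)[0],key=len)
    h=cv2.convexHull(ct)[:,0,:]
    return h,m
E
python3 - <<'E'
from h import *
S={n:dict(np.load(n+"0.npz")) for n in("scene","side")}
P1=plane(S["scene"],(229.5,210),.135);P2=plane(S["side"],(290.5,179.5),.135)
print("pillar",P1,P2)
print("deck",plane(S["scene"],(324.75,199),.135),"drumtop",plane(S["scene"],(324.25,201),.125))
for n,ce in(("scene",(325,205)),("side",(187,172))):
    h,m=drum(S[n],ce)
    u=pts(m);print(n,u.min(0),u.max(0))
    # rim pts: rows above centre
    ct=max(cv2.findContours(m,cv2.RETR_EXTERNAL,cv2.CHAIN_APPROX_NONE)[0],key=len)[:,0,:]
    p=plane(S[n],ct,.125);x=np.array([.47,.17])
    f=lambda x:np.hypot(*(p-x).T)-.075
    T=S[n]["cam_to_world"][:2,3]
    for _ in range(8):
        d=p-x; away=(d@((x-T)/np.linalg.norm(x-T)))>0.0
        k=away&(abs(f(x))<(.03 if _<3 else .006))
        x=least_squares(lambda x:np.hypot(*(p[k]-x).T)-.075,x,loss="soft_l1",f_scale=.002).x
    print(" drum",x,k.sum())
    for P in(P1[0],P2[0]):print("  q",np.arctan2(-(x-P)[1],-(x-P)[0]),np.linalg.norm(x-P))
for P in(P1[0],P2[0]):
  for M in([.4357,-.0994],[.4341,-.0942]):
    d=P-np.array(M);print("mark q",np.arctan2(d[1],d[0]),np.linalg.norm(d))
E
```

```text
pillar [[ 0.76531401 -0.00378291]] [[ 0.76082852 -0.01857432]]
deck [[0.4718592  0.16393094]] drumtop [[0.47378339 0.16571411]]
scene [308 205] [344 219]
 drum [0.38707341 0.1584416 ] 0
  q -0.40516291423106937 0.4115613400825962
  q -0.44231745983438003 0.41355473339892374
side [164 162] [207 179]
 drum [0.47 0.17] 0
  q -0.5318971048977195 0.34265268350402095
  q -0.575252285033724 0.34661434413442327
mark q 0.2823386561995439 0.343202593765245
mark q 0.26649370166498426 0.3433336095520055
mark q 0.2436569093151013 0.33502439961835045
mark q 0.22745778342025327 0.3353666240308991
```

Call:
play_rows(
  claw=[1,1,1,1,1,1,1,1],
  delta_pos=[
    [0,0,0],
    [0,0,0],
    [0,0,0],
    [0,0,0],
    [0,0,0],
    [0.2,-0.045,0],
    [0.2,-0.045,0],
    [0.2,-0.045,0],
  ],
  delta_rot=[
    [0,0,-0.04],
    [0,0,-0.04],
    [0,0,-0.04],
    [0,0,-0.04],
    [0,0,-0.04],
    [0,0,0],
    [0,0,0],
    [0,0,0],
  ],
  squeeze=10,
)

```text
time: 0.9
ee_pos: [0.2855, -0.4555, 0.222]
eef_rot: [0.869, 0.495, -0.0, -0.0]
ft_force: [-0.1, -0.0, -0.1]
width: 0.031
grip_force: 0.0
```

Call:
play_rows(
  claw=[1,1,1,1,1,1,1,1],
  delta_pos=[
    [0.21,-0.045,0],
    [0.21,-0.045,0],
    [0.21,-0.045,0],
    [0.21,-0.045,0],
    [0.21,-0.045,0],
    [0.21,-0.045,0],
    [0.21,-0.045,0],
    [0.21,-0.045,0],
  ],
  delta_rot=[
    [0,0,0],
    [0,0,0],
    [0,0,0],
    [0,0,0],
    [0,0,0],
    [0,0,0],
    [0,0,0],
    [0,0,0],
  ],
)

```text
time: 1.7
ee_pos: [0.395, -0.1296, 0.2224]
eef_rot: [0.869, 0.495, -0.0, 0.0]
ft_force: [0.5, 0.2, -0.2]
width: 0.0003
grip_force: 0.0
```

Call:
play_rows(
  claw=[1,1,1,1,1,1,1,1],
  delta_pos=[
    [0.21,-0.045,0],
    [0.21,-0.045,0],
    [0.21,-0.045,0],
    [0.21,-0.045,0],
    [0.21,-0.045,0],
    [0.21,-0.045,0],
    [0.21,-0.045,0],
    [0,0,0],
  ],
  delta_rot=[
    [0,0,0],
    [0,0,0],
    [0,0,0],
    [0,0,0],
    [0,0,0],
    [0,0,0],
    [0,0,0],
    [0,0,0],
  ],
)

```text
time: 2.5
ee_pos: [0.4905, 0.1595, 0.2222]
eef_rot: [0.867, 0.498, 0.001, -0.002]
ft_force: [-1.5, -0.0, 0.4]
width: 0.0006
grip_force: 0.0
```

Call:
play_rows(
  claw=[1,1,1,1,1,1,1,1],
  delta_pos=[
    [0.16,-0.032,0],
    [0.16,-0.032,0],
    [0.16,-0.032,0],
    [0,0,0.16],
    [0,0,0.16],
    [0,0,0.16],
    [0,0,0.155],
    [0,0,0],
  ],
  delta_rot=[
    [0,0,0],
    [0,0,0],
    [0,0,0],
    [0,0,0],
    [0,0,0],
    [0,0,0],
    [0,0,0],
    [0,0,0],
  ],
)

```text
time: 3.3
ee_pos: [0.521, 0.2439, 0.0915]
eef_rot: [0.869, 0.495, -0.004, -0.0]
ft_force: [0.3, -0.8, -0.1]
width: 0.0007
grip_force: 0.0
```

```bash
python3 - <<'E'
from bench import r
import cv2,numpy as np
a=[]
for n in("scene","side"):
    c=r.camera(n);np.savez(n+"1.npz",**c);im=c["pixels"][:,:,::-1]
    b=(150,110) if n=="side" else (240,130)
    b=(120,110) if n=="side" else (240,130)
    a.append(cv2.resize(im[b[1]:b[1]+130,b[0]:b[0]+130],None,fx=3,fy=3))
cv2.imwrite("pics/c1.png",np.hstack(a));s=r.read_state();print(s["time"],s["ee_pos"],s["eef_rot"],s["ft_force"])
E
```

```text
3.4 [0.52328972 0.24576584 0.09603755] [ 8.69052583e-01  4.94719613e-01 -3.23792724e-04 -8.81712119e-05] [-0.55713697 -0.70857192  1.77131572]
```

View pics/c1.png

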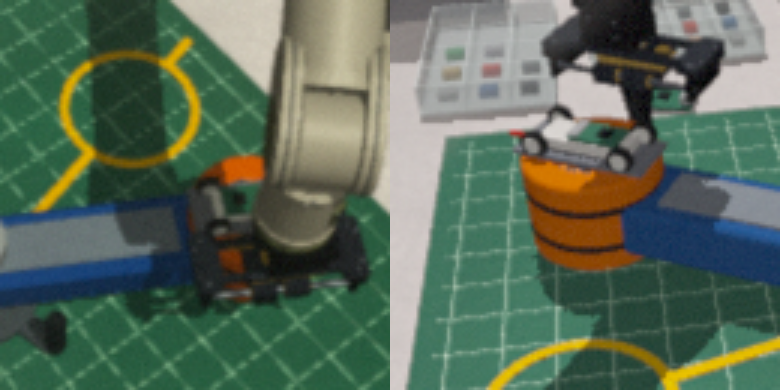

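The scene crop shows the arm over the +y side of the car, with the ring at its upper left. In the side crop the fingers are just behind the drum at about (645,100) and the body is clear of the car. I push gently now.

Call:
play_rows(
  claw=[1,1,1,1,1,1,1,1],
  delta_pos=[
    [-0.015,0,0],
    [-0.015,0,0],
    [-0.015,0,0],
    [-0.015,0,0],
    [-0.015,0,0],
    [-0.015,0,0],
    [-0.015,0,0],
    [-0.015,0,0],
  ],
  delta_rot=[
    [0,0,0],
    [0,0,0],
    [0,0,0],
    [0,0,0],
    [0,0,0],
    [0,0,0],
    [0,0,0],
    [0,0,0],
  ],
)

```text
time: 4.2
ee_pos: [0.5109, 0.2253, 0.0956]
eef_rot: [0.869, 0.495, 0.0, -0.0]
ft_force: [-0.1, 1.2, -0.5]
width: 0.0007
grip_force: 0.4
```

Call:
play_rows(
  claw=[1,1,1,1,1,1,1,1],
  delta_pos=[
    [-0.015,0,0],
    [-0.015,0,0],
    [-0.015,0,0],
    [-0.015,0,0],
    [-0.015,0,0],
    [-0.015,0,0],
    [-0.015,0,0],
    [0,0,0],
  ],
  delta_rot=[
    [0,0,0],
    [0,0,0],
    [0,0,0],
    [0,0,0],
    [0,0,0],
    [0,0,0],
    [0,0,0],
    [0,0,0],
  ],
)

```text
time: 5.0
ee_pos: [0.5003, 0.2068, 0.0955]
eef_rot: [0.869, 0.495, -0.0, 0.0]
ft_force: [0.1, 0.3, 0.3]
width: 0.0007
grip_force: 0.0
```

```bash
cat >> h.py <<'E'
P=np.array([.763,-.007])
def q_side(c):
    """swing angle from the drum's left and right silhouettes in the side view"""
    m=mask(c,*ORANGE);m[:115]=0;m=big(m);u=pts(m)
    T=c["cam_to_world"][:2,3];out=[]
    from scipy.optimize import brentq
    for s,e in((1,u[:,0].min()-.0),(-1,u[:,0].max()+1.)):
        v=u[u[:,0]==(u[:,0].min() if s>0 else u[:,0].max()),1].mean()
        _,d=ray(c,(e,v));d=d[0,:2]/np.linalg.norm(d[0,:2]);n=np.array([d[1],-d[0]])  # to the right
        f=lambda q:n@(P-.34*np.array([np.cos(q),np.sin(q)])-T)-s*.075
        g=np.linspace(-.9,.9,37);F=np.array([f(x) for x in g]);k=np.nonzero(F[:-1]*F[1:]<0)[0]
        out.append([round(brentq(f,g[i],g[i+1]),3) for i in k])
    return out,(u[:,0].min(),u[:,0].max(),u[:,1].min(),u[:,1].max())
def deck(c):
    """scene view: drum orange centroid + bounds"""
    m=mask(c,*ORANGE);m[260:]=0;u=pts(big(m));return u.mean(0),u.min(0),u.max(0)
E
python3 - <<'E'
from bench import r
from h import *
for n in "01":print(q_side(dict(np.load(f"side{n}.npz"))),deck(dict(np.load(f"scene{n}.npz"))))
s=r.read_state();print(s["time"],s["ee_pos"])
c=r.camera("side");np.savez("side2.npz",**c);print(q_side(c))
c=r.camera("scene");np.savez("scene2.npz",**c);print(deck(c))
E
```

```text
([[-0.523, 0.765], [-0.438, 0.414]], (np.int64(164), np.int64(207), np.int64(162), np.int64(179))) (array([327.06515581, 211.94617564]), array([308, 205]), array([344, 219]))
([[-0.523, 0.765], [-0.484, 0.446]], (np.int64(164), np.int64(209), np.int64(162), np.int64(180))) (array([320.46846847, 185.74774775]), array([314, 182]), array([327, 190]))
5.0 [0.50028298 0.20675598 0.09551752]
([[-0.408, 0.694], [-0.36, 0.356]], (np.int64(158), np.int64(204), np.int64(170), np.int64(187)))
(array([318.07216495, 175.79381443]), array([312, 172]), array([324, 180]))
```

Call:
play_rows(
  claw=[1,1,1,1,1,1,1,1],
  delta_pos=[
    [0.03,0,-0.15],
    [0,0,-0.16],
    [0,0,-0.16],
    [0,0,-0.16],
    [-0.18,0.075,0],
    [-0.18,0.075,0],
    [-0.18,0.075,0],
    [-0.18,0.075,0],
  ],
  delta_rot=[
    [0,0,0],
    [0,0,0],
    [0,0,0],
    [0,0,0],
    [0,0,0],
    [0,0,0],
    [0,0,0],
    [0,0,0],
  ],
)

```text
time: 5.9
ee_pos: [0.4812, 0.0567, 0.2217]
eef_rot: [0.869, 0.495, 0.0, 0.0]
ft_force: [0.9, 0.1, -0.5]
width: 0.0005
grip_force: 0.0
```

Call:
play_rows(
  claw=[1,1,1,1,1,1,1,1],
  delta_pos=[
    [-0.18,0.075,0],
    [-0.18,0.075,0],
    [-0.18,0.075,0],
    [-0.18,0.075,0],
    [-0.18,0.075,0],
    [-0.18,0.075,0],
    [0,0,0],
    [0,0,0],
  ],
  delta_rot=[
    [0,0,0],
    [0,0,0],
    [0,0,0],
    [0,0,0],
    [0,0,0],
    [0,0,0],
    [0,0,-0.04],
    [0,0,-0.04],
  ],
)

```text
time: 6.7
ee_pos: [0.4484, -0.1748, 0.2215]
eef_rot: [0.799, 0.601, 0.0, -0.0]
ft_force: [0.7, 0.5, -0.0]
width: 0.0005
grip_force: 0.0
```

```bash
cat >> h.py <<'E'
def qb(c):
    """swing angle from the drum's lower front edge (z=.02) and upper-left in the side view"""
    m=mask(c,*ORANGE);k=np.zeros_like(m);k[145:300,100:300]=255;u=pts(m&k)
    T=c["cam_to_world"][:2,3];b=u[:,1].max();uu=u[u[:,1]>=b-1,0].mean()
    p=plane(c,(uu,b+1.),.02)[0];d=(p-T)/np.linalg.norm(p-T);p=p+.075*d
    w=P-p
    return round(np.arcsin(np.clip(w[1]/.34,-1,1)),3),round(np.arctan2(w[1],w[0]),3),round(np.linalg.norm(w),3),(b,round(uu,1),u[:,0].min(),u[:,0].max())
E
python3 - <<'E'
from bench import r
from h import *
for n in "012":print(qb(dict(np.load(f"side{n}.npz"))))
s=r.read_state();print(s["time"],s["ee_pos"],s["eef_rot"])
c=r.camera("side");np.savez("side3.npz",**c);print(qb(c))
E
```

```text
(np.float64(-0.52), np.float64(-0.493), np.float64(0.357), (np.int64(199), np.float64(187.2), np.int64(164), np.int64(207)))
(np.float64(-0.521), np.float64(-0.493), np.float64(0.358), (np.int64(199), np.float64(187.0), np.int64(164), np.int64(209)))
(np.float64(-0.412), np.float64(-0.389), np.float64(0.359), (np.int64(206), np.float64(182.1), np.int64(153), np.int64(204)))
6.7 [ 0.44841761 -0.17475949  0.22145521] [ 7.99349338e-01  6.00866551e-01  8.75771952e-05 -1.26089296e-04]
(np.float64(-0.152), np.float64(-0.141), np.float64(0.365), (np.int64(225), np.float64(173.7), np.int64(143), np.int64(198)))
```

Call:
play_rows(
  claw=[1,1,1,1,1,1,1,1],
  delta_pos=[
    [0,0,0],
    [0,0,0],
    [0,0,0],
    [0,0,0],
    [0,0,0.16],
    [0,0,0.16],
    [0,0,0.16],
    [0,0,0.15],
  ],
  delta_rot=[
    [0,0,-0.041],
    [0,0,-0.041],
    [0,0,-0.041],
    [0,0,-0.041],
    [0,0,0],
    [0,0,0],
    [0,0,0],
    [0,0,0],
  ],
)

```text
time: 7.55
ee_pos: [0.4487, -0.1733, 0.0944]
eef_rot: [0.622, 0.783, 0.0, 0.0]
ft_force: [-0.2, -0.7, -0.9]
width: 0.0006
grip_force: 0.0
```

```bash
python3 - <<'E'
from bench import r
from h import *
s=r.read_state();print(s["time"],s["ee_pos"],s["eef_rot"])
c=r.camera("side");np.savez("side4.npz",**c);print(qb(c))
cv2.imwrite("pics/s4.png",c["pixels"][100:340,60:360,::-1])
E
```

```text
7.55 [ 0.44866462 -0.17332532  0.09438045] [6.21745720e-01 7.83219149e-01 3.10693465e-06 1.59525569e-04]
(np.float64(-0.042), np.float64(-0.038), np.float64(0.371), (np.int64(234), np.float64(170.7), np.int64(138), np.int64(196)))
```

View pics/s4.png

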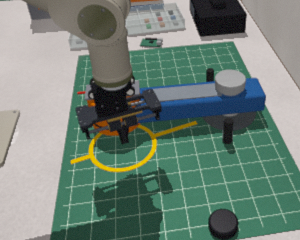

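The side picture shows the drum at about (110,115) moving towards the ring at (122,147), with the fingers waiting on the near side at about (123,130).

Call:
play_rows(
  claw=[1,1,1,1,1,1,1,1],
  delta_pos=[
    [0.035,0,0],
    [0.035,0,0],
    [0,0,0],
    [0,0,0],
    [0,0,0],
    [0,0,0],
    [0,0,0],
    [0,0,0],
  ],
  delta_rot=[
    [0,0,0],
    [0,0,0],
    [0,0,0],
    [0,0,0],
    [0,0,0],
    [0,0,0],
    [0,0,0],
    [0,0,0],
  ],
)

```text
time: 8.4
ee_pos: [0.4455, -0.1602, 0.0956]
eef_rot: [0.621, 0.784, 0.0, 0.0]
ft_force: [-0.5, 0.3, -0.5]
width: 0.0006
grip_force: 0.0
```

```bash
cat > m.py <<'E'
from bench import r
from h import *
s=r.read_state();c=r.camera("side");print(s["time"],s["ee_pos"],s["ft_force"],qb(c))
E
python3 m.py
```

```text
8.4 [ 0.44546182 -0.16019556  0.09558801] [-0.46855094  0.28041067 -0.53103609] (np.float64(0.08), np.float64(0.075), np.float64(0.364), (np.int64(244), np.float64(173.0), np.int64(151), np.int64(199)))
```

Call:
play_rows(
  claw=[1,1,1,1,1,1,1,1],
  delta_pos=[
    [0,0,0],
    [0,0,0],
    [0,0,0],
    [0,0,0],
    [0,0,0],
    [0,0,0],
    [0,0,0],
    [-0.01,0,0],
  ],
  delta_rot=[
    [0,0,0],
    [0,0,0],
    [0,0,0],
    [0,0,0],
    [0,0,0],
    [0,0,0],
    [0,0,0],
    [0,0,0],
  ],
)

```text
time: 9.25
ee_pos: [0.4459, -0.1619, 0.0956]
eef_rot: [0.621, 0.784, -0.0, 0.0]
ft_force: [-0.5, -0.5, -0.4]
width: 0.0003
grip_force: 0.0
```

Call:
play_rows(
  claw=[1,1,1,1,1,1,1,1],
  delta_pos=[
    [-0.01,0,0],
    [-0.01,0,0],
    [-0.01,0,0],
    [-0.01,0,0],
    [-0.01,0,0],
    [-0.01,0,0],
    [-0.01,0,0],
    [-0.01,0,0],
  ],
  delta_rot=[
    [0,0,0],
    [0,0,0],
    [0,0,0],
    [0,0,0],
    [0,0,0],
    [0,0,0],
    [0,0,0],
    [0,0,0],
  ],
)

```text
time: 10.05
ee_pos: [0.4495, -0.1777, 0.0955]
eef_rot: [0.621, 0.784, -0.0, -0.0]
ft_force: [0.4, 0.5, 0.4]
width: 0.0003
grip_force: 0.0
```

```bash
python3 m.py
```

```text
10.05 [ 0.44952145 -0.17771117  0.09549902] [0.3874411  0.47218096 0.3855918 ] (np.float64(0.242), np.float64(0.227), np.float64(0.363), (np.int64(258), np.float64(176.5), np.int64(152), np.int64(205)))
```

Call:
play_rows(
  claw=[1,1,1],
  delta_pos=[
    [-0.01,0,0],
    [-0.01,0,0],
    [-0.01,0,0],
  ],
  delta_rot=[
    [0,0,0],
    [0,0,0],
    [0,0,0],
  ],
)

```text
time: 10.4
ee_pos: [0.451, -0.1836, 0.0955]
eef_rot: [0.621, 0.784, -0.0, -0.0]
ft_force: [-0.1, 0.0, 0.2]
width: 0.0009
grip_force: 0.0
```

```bash
python3 m.py
```

```text
10.4 [ 0.45095059 -0.18357041  0.09553688] [-0.08743815  0.03457091  0.16562911] (np.float64(0.243), np.float64(0.227), np.float64(0.362), (np.int64(258), np.float64(176.8), np.int64(153), np.int64(205)))
```

Call:
play_rows(
  claw=[1,1,1,1,1,1,1,1],
  delta_pos=[
    [-0.05,0,0],
    [-0.1,0,0],
    [-0.1,0,0],
    [-0.1,0,0],
    [-0.1,0,0],
    [-0.1,0,0],
    [0,0,-0.1],
    [0,0,-0.1],
  ],
  delta_rot=[
    [0,0,0],
    [0,0,0],
    [0,0,0],
    [0,0,0],
    [0,0,0],
    [0,0,0],
    [0,0,0],
    [0,0,0],
  ],
)

```text
time: 11.25
ee_pos: [0.4755, -0.2928, 0.1352]
eef_rot: [0.622, 0.783, -0.0, -0.001]
ft_force: [0.7, 0.3, 0.5]
width: 0.0002
grip_force: 0.0
```

```bash
python3 m.py; python3 - <<'E'
from bench import r
from h import *
a=[]
for n,b in(("side",(100,110)),("scene",(200,100))):
    c=r.camera(n);np.savez(n+"5.npz",**c);a.append(cv2.resize(c["pixels"][b[1]:b[1]+170,b[0]:b[0]+130,::-1],None,fx=3,fy=3))
cv2.imwrite("pics/c5.png",np.hstack(a))
E
python3 m.py
```

```text
11.25 [ 0.47547757 -0.29283988  0.13523077] [0.65944072 0.31512845 0.5182179 ] (np.float64(0.242), np.float64(0.227), np.float64(0.363), (np.int64(258), np.float64(176.6), np.int64(143), np.int64(204)))
11.4 [ 0.47660723 -0.29250631  0.13634886] [ 0.2962937   0.30246373 -0.39433586] (np.float64(0.243), np.float64(0.228), np.float64(0.362), (np.int64(258), np.float64(176.9), np.int64(141), np.int64(203)))
```

View pics/c5.png

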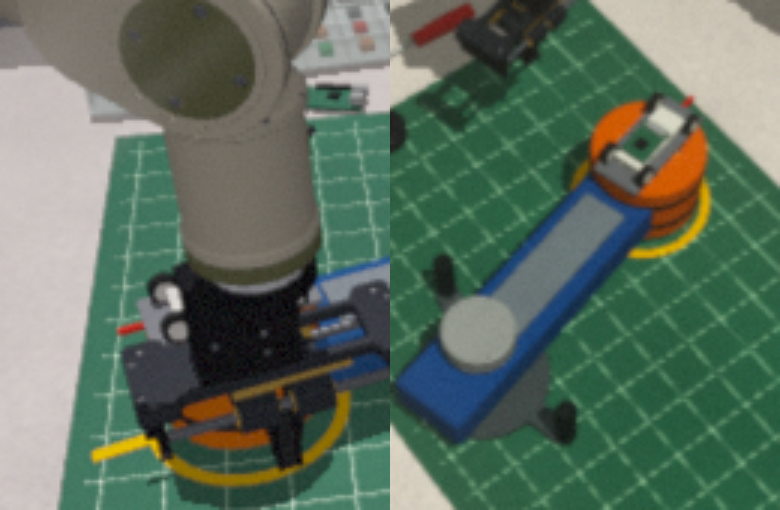

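The side crop shows the gripper standing clear. The scene crop shows the car over the ring, with the deck centre near (645,145) in the crop, about (285,148) in the image. I check the offset numerically.

```bash
python3 - <<'E'
from h import *
c=dict(np.load("scene5.npz"))
print("deck",plane(c,(285,148.3),.137),"drumtop",plane(c,(286.3,150.5),.125))
m=mask(c,*ORANGE);m[260:]=0;ct=np.vstack([x[:,0] for x in cv2.findContours(m[:200,255:320],cv2.RETR_EXTERNAL,cv2.CHAIN_APPROX_NONE)[0] if len(x)>15])+[255,0]
p=plane(c,ct,.125);x=np.array([.435,-.09]);T=c["cam_to_world"][:2,3];a=(x-T)/np.linalg.norm(x-T)
for i in range(6):
    k=((p-x)@a>.0)&(abs(np.hypot(*(p-x).T)-.075)<(.03 if i<3 else .007))
    x=least_squares(lambda y:np.hypot(*(p[k]-y).T)-.075,x,loss="soft_l1",f_scale=.002).x
print("rim fit",x,k.sum(),"mark ~(.435,-.097)")
E
python3 m.py
```

```text
deck [[ 0.44498647 -0.08953029]] drumtop [[ 0.44136625 -0.08478825]]
rim fit [ 0.44169766 -0.08908046] 34 mark ~(.435,-.097)
11.45 [ 0.47601806 -0.29195477  0.13534458] [ 0.1485637  -0.49691769  0.06239926] (np.float64(0.242), np.float64(0.227), np.float64(0.363), (np.int64(258), np.float64(176.6), np.int64(141), np.int64(203)))
```

Call:
play_rows(
  claw=[1,1,1,1,1,1,1,1],
  delta_pos=[
    [0,0,-0.1],
    [0,0,-0.1],
    [0,0,-0.1],
    [0,0,0],
    [0,0,0],
    [0,0,0],
    [0,0,0],
    [0,0,0],
  ],
  delta_rot=[
    [0,0,0],
    [0,0,0],
    [0,0,0],
    [0,0,0],
    [0,0,0],
    [0,0,0],
    [0,0,0],
    [0,0,0],
  ],
)

```text
time: 12.3
ee_pos: [0.4758, -0.2904, 0.1948]
eef_rot: [0.621, 0.784, -0.0, -0.001]
ft_force: [-0.5, 0.6, 0.6]
width: 0.0007
grip_force: 0.0
```

Call:
play_rows(
  claw=[1,1,1,1,1,1,1,1],
  delta_pos=[
    [0,0,0],
    [0,0,0],
    [0,0,0],
    [0,0,0],
    [0,0,0],
    [0,0,0],
    [0,0,0],
    [0,0,0],
  ],
  delta_rot=[
    [0,0,0],
    [0,0,0],
    [0,0,0],
    [0,0,0],
    [0,0,0],
    [0,0,0],
    [0,0,0],
    [0,0,0],
  ],
)

```text
time: 13.1
ee_pos: [0.4761, -0.2905, 0.1956]
eef_rot: [0.621, 0.784, -0.0, 0.0]
ft_force: [-0.1, 0.6, 0.3]
width: 0.0005
grip_force: 0.0
```

Call:
play_rows(
  claw=[1,1,1,1,1,1],
  delta_pos=[
    [0,0,0],
    [0,0,0],
    [0,0,0],
    [0,0,0],
    [0,0,0],
    [0,0,0],
  ],
  delta_rot=[
    [0,0,0],
    [0,0,0],
    [0,0,0],
    [0,0,0],
    [0,0,0],
    [0,0,0],
  ],
)

```text
time: 13.7
ee_pos: [0.4761, -0.2905, 0.1956]
eef_rot: [0.621, 0.784, -0.0, 0.0]
ft_force: [-0.3, -0.3, 0.0]
width: 0.0003
grip_force: 0.0
```

```bash
python3 m.py; python3 - <<'E'
from bench import r
from h import *
a=dict(np.load("scene5.npz"));c=r.camera("scene")
print(deck(a),deck(c))
E
```

```text
13.7 [ 0.47613137 -0.29048768  0.19556876] [-0.33167117 -0.28203338  0.04486215] (np.float64(0.243), np.float64(0.228), np.float64(0.361), (np.int64(258), np.float64(177.1), np.int64(152), np.int64(205)))
(array([295.69791667, 157.20138889]), array([283, 143]), array([305, 167])) (array([295.67128028, 157.24221453]), array([283, 143]), array([305, 167]))
```

At rest, with no drift in over 2 s.

```bash
python3 -c "
from bench import r
print(r.close_job())"
```

```text
the job is handed in; nothing more can be done
None
```

The car is stopped over the yellow mark, about 10 mm off centre by the camera. It showed no drift for over 2 s with the gripper clear, and I handed the job in at about 14 s; no verdict was returned.

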